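# Load the benchtop parts washer and start it

### The job

Wash the metal parts lying on the cardboard: with the washer still isolated, flip off both red-tabbed bale clips, then lift the lid off and lay it flat on the black rubber mat. Put every part from the cardboard into the wash basket, all resting on its floor and none on top of another, then put the lid back fully seated and snap both clips down over it. Only then turn the red isolator on, and finally press the green start button fully down and let it go, leaving the other things on the bench where they are.

Things in the scene. Friction and masses are not known exactly. Their poses are not given: they have to be found in the camera images.
- washer: the fixed washer: stainless tub 238 x 238 mm, rim 135 mm above the bench, with a grey control deck 110 mm deep and 95 mm high along its -x side (towards the robot). Origin: under the tub's centre, at bench height. Its axes at yaw 0 are the world's (x away from the robot, y left); it starts turned up to 0.2 rad. Clips sit on its +y and -y sides; the isolator is at (-174, 55) mm, the start button at (-174, -55) mm in this frame
- basket (a point): centre of the wash basket's floor, top surface, 85 mm above the bench. The basket is 226 x 226 mm inside (washer axes) and its walls rise 50 mm above this floor
- lid_seat (a point): centre of the tub's rim, 135 mm above the bench: where the lid's origin lies when the lid is seated; axes as the washer's
- lid: square stainless lid, 246 x 246 x 6 mm, 0.45 kg, with a rubber plug 216 x 216 mm that hangs 8 mm below it into the 226 mm mouth (5 mm play a side). Origin: centre of the plate's underside (8 mm above the surface when it lies flat on its plug), z up. It starts on the tub, square to it; turned by a quarter or a half it seats equally well
- lid_handle (a point): centre of the lid's black bridge handle: a bar 16 mm wide (lid x), 110 mm long (lid y), 18 mm high, its centre 47 mm above the lid's origin, 32 mm free space under it between posts 80 mm apart
- clip_left (a joint): swing of the clip on the washer's +y side, rad: 0 = snapped over the lid's edge, 1.1 = flipped fully outward (off). Over-centre spring: it is pushed away from 0.5 rad to whichever end is nearer (0.17 N m at 0, 0.2 N m at 1.1) and stays there
- clip_left_tab (a point): grip point on the left clip's red finger tab, on the tab's middle plane, 13 mm below its top edge in the clip's own direction. The tab is 30 mm wide along the hinge (washer x) and 9 mm thick. When the clip is on, this point is 44 mm above the tub's rim and the tab leans 0.27 rad outward from bottom to top; the clip's wire crosses the lid's edge below it. It moves with the clip on a circle of 75 mm about the hinge
- clip_left_hinge (a point): the left clip's hinge axis (along washer x), at 134 mm to +y of the tub's centre and 105 mm above the bench; at joint value 0 the tab point lies 9.5 mm inward of it and 74 mm above
- clip_right (a joint): swing of the clip on the washer's -y side: as clip_left, mirrored
- clip_right_tab (a point): grip point on the right clip's red tab: as clip_left_tab, mirrored
- clip_right_hinge (a point): the right clip's hinge axis, at 134 mm to -y of the tub's centre: as clip_left_hinge, mirrored
- isolator (a joint): rotary isolator, rad: 0 = off (bar along washer y), 1.571 = on (bar along washer x), turning clockwise seen from above. A spring snaps it to the nearer end from 0.785 (0.075 N m at the ends)
- isolator_grip (a point): on the isolator's axis, 26 mm up its red bar handle, 128 mm above the bench. The bar is 13 mm wide, 46 mm long and rises to 12 mm above this point; below it are a disc, 18 mm down, and a yellow plate on the deck. Its y axis runs along the bar
- start (a joint): travel of the start button, m: 0 = released, 0.007 = fully down; 6 N spring
- start_top (a point): centre of the top face of the round green start button (30 mm across), which is pressed straight down
- mat: black rubber mat 280 x 280 x 5 mm fixed on the bench, where the lid is laid; origin: centre of its underside. It lies left or right of the washer
- card: cardboard sheet 250 x 250 x 4 mm fixed on the bench on the other side, carrying the parts; origin: centre of its underside
- tube_a_mid (a point): middle of a bright square steel tube offcut, 40 x 40 mm, 36 mm high (z), 4 mm wall, standing open end up, 0.16 kg; axes along its sides. May be absent
- tube_b_mid (a point): middle of a dark square steel tube offcut, size as tube_a. May be absent
- clevis_mid (a point): middle of an aluminium U bracket, 50 mm (x) x 40 mm (y) x 34 mm high (z), two 8 mm legs standing on an 8 mm base; grip it across y, 40 mm, or across x, 50 mm. 0.2 kg. May be absent
- bearing_mid (a point): middle of a blue pillow block, foot 56 x 32 x 12 mm, body above it 36 mm (x) x 32 mm (y), 34 mm high in all (z); grip it across y, 32 mm. 0.28 kg. May be absent
- spray_can: orange spray can, 60 mm across, 170 mm high, standing beyond the washer; not to be disturbed. Origin: its underside
- wrench: loose spanner lying on the bench near the robot; not to be disturbed
- magnet: red welding magnet block 75 x 75 x 18 mm beyond the washer; not to be disturbed
Not all that is in view belongs to the job. Of the things that look like the part that bears clevis_mid, the smaller one is meant. Several things look just like the part that bears tube_b_mid: the one meant starts farthest from the robot's base.

How it is judged (in metres and radians):
On the way, in this order (a step that is already met when the one before it is completed fails the run):
1. both clips flipped off while the lid is still seated (value of joint each of clip_left, clip_right above 0.95 rad and z of lid in the frame of lid_seat between -0.004 and 0.004 m and horizontal distance between lid and lid_seat below 0.009 m and angle between lid's own z axis and vertical below 0.03 rad), for 0.2 s.
2. lid lying flat on the rubber mat, let go (horizontal distance between lid and mat below 0.08 m and height (world z) of lid below 0.02 m and angle between lid's own z axis and vertical below 0.06 rad and linear speed of lid below 0.03 m/s and contact force between the fingers and lid below 0.2 N), for 0.2 s.
3. every part on the basket floor, let go and at rest (x of tube_a_mid in the frame of basket between -0.105 and 0.105 m and y of tube_a_mid in the frame of basket between -0.105 and 0.105 m and z of tube_a_mid in the frame of basket between 0 and 0.036 m and x of tube_b_mid in the frame of basket between -0.105 and 0.105 m and y of tube_b_mid in the frame of basket between -0.105 and 0.105 m and z of tube_b_mid in the frame of basket between 0 and 0.036 m and x of clevis_mid in the frame of basket between -0.105 and 0.105 m and y of clevis_mid in the frame of basket between -0.105 and 0.105 m and z of clevis_mid in the frame of basket between 0 and 0.036 m and x of bearing_mid in the frame of basket between -0.105 and 0.105 m and y of bearing_mid in the frame of basket between -0.105 and 0.105 m and z of bearing_mid in the frame of basket between 0 and 0.036 m and linear speed of each of tube_a, tube_b, clevis, bearing below 0.03 m/s and contact force between the fingers and tube_a below 0.2 N and contact force between the fingers and tube_b below 0.2 N and contact force between the fingers and clevis below 0.2 N and contact force between the fingers and bearing below 0.2 N), for 0.2 s.
4. lid seated again and both clips snapped down (z of lid in the frame of lid_seat between -0.004 and 0.004 m and horizontal distance between lid and lid_seat below 0.009 m and angle between lid's own z axis and vertical below 0.03 rad and value of joint each of clip_left, clip_right below 0.12 rad and x of tube_a_mid in the frame of basket between -0.105 and 0.105 m and y of tube_a_mid in the frame of basket between -0.105 and 0.105 m and z of tube_a_mid in the frame of basket between 0 and 0.036 m and x of tube_b_mid in the frame of basket between -0.105 and 0.105 m and y of tube_b_mid in the frame of basket between -0.105 and 0.105 m and z of tube_b_mid in the frame of basket between 0 and 0.036 m and x of clevis_mid in the frame of basket between -0.105 and 0.105 m and y of clevis_mid in the frame of basket between -0.105 and 0.105 m and z of clevis_mid in the frame of basket between 0 and 0.036 m and x of bearing_mid in the frame of basket between -0.105 and 0.105 m and y of bearing_mid in the frame of basket between -0.105 and 0.105 m and z of bearing_mid in the frame of basket between 0 and 0.036 m), for 0.2 s.
5. isolator turned on (value of joint isolator above 1.4 rad), for 0.1 s.
6. start button fully down (value of joint start above 0.006 m), for 0.05 s.
At the end, for the whole second after the job is handed in: every part's middle inside the basket, at most 36 mm above its floor; lid seated within 9 mm sideways, 4 mm in height and 0.03 rad of tilt; both clips within 0.12 rad of snapped down; isolator beyond 1.4 rad; start button back up within 1 mm (all of step 4 and value of joint isolator above 1.4 rad and value of joint start below 0.001 m); the robot touches nothing.
It fails at once if lid lifted more than 12 mm off its seat while over the tub with a clip still on it (z of lid in the frame of lid_seat above 0.012 m and horizontal distance between lid and lid_seat below 0.03 m and value of joint any of clip_left, clip_right below 0.3 rad).
It fails at once if isolator on while the lid is not clipped down (value of joint isolator above 1.2 rad and (value of joint any of clip_left, clip_right above 0.5 rad or not (z of lid in the frame of lid_seat between -0.004 and 0.004 m and horizontal distance between lid and lid_seat below 0.009 m and angle between lid's own z axis and vertical below 0.03 rad))).
It fails at once if spray can, spanner or magnet moved more than 3 cm (distance of any of spray_can, wrench, magnet from where it was at the start of the episode above 0.03 m).
Of tube_a, tube_b, clevis, bearing only 2 to 4 are there at a start; the rules pass over those that are not, and their reading is None.
At some moment in a run one of tube_a, tube_b, clevis, bearing may be knocked a few centimetres aside while the robot is not near it.
Once in a run the grip may slacken for a moment while it holds something.
It also fails if it takes over 210 s, if anything falls off the work surface, if the arm or the gripper's body presses on something with over 40 N, if the wrist force passes 120 N, or if a joint passes its speed limit or range.

### The arm

A 6-joint arm with a two-finger parallel gripper is mounted at the origin on the work surface. World frame = base frame: x ahead of the robot, y to its left, z up, the work surface at z = 0. Lengths are in mm, angles in rad, forces in N, time in s.
With the tool pointing down it reaches from about 275 to 875 mm from the base axis. Payload 12.5 kg.
Tool frame: the origin (TCP) lies midway between the tips of the shut fingers; the grasp point (between the pads) lies 19 mm behind it; z points along the fingers, y is the line along which they close (so a half turn about z gives the same grasp; the last joint's range is limited). The gripper opens to 85 mm and grips with 20 to 120 N. Pads are 22 mm wide; open, the fingers measure 114 mm over their backs; the gripper's body (76 mm by 85 mm) begins 54 mm behind the grasp point. The pads swing forward as they close: fully open they stand 13 mm farther back than shut.
Start: joints at [-1.371, 0.351, 1.652, -0, 1.139, -0.085], TCP at [154.551, -527.824, 231.29] pointing down, gripper open.
Joint ranges: [-2.75, 2.75], [-0.79, 2.1], [0.01, 2.65], [-1.57, 4.71], [0.07, 3.14], [-2.87, 2.87]. Speed limits (rad/s): [2.22, 2.22, 2.79, 3.14, 3.14, 3.14].

### API

Orientations are given as a unit quaternion [w, x, y, z].
In Python, from cell import ctrl, vision gives the robot as it stands.
- The arm moves only by the tool move_arm, never from a script. Its argument "commands" is a list of rows, each a list of 3 entries, a list of its own where there are three numbers: the shift along the tool's x, y, z in m, then the turn about the tool's z in rad, then the finger opening in m, from 0 to 0.0854. A call has 1 to 10 rows; each row shifts and turns the commanded pose from where the row before left it, along the tool's axes as they then stand; what a row does not reach is not made up. A row lasts 1/8 s, in which the tool goes at most 62.5 mm and 10.7 degrees, less where a joint would pass 70% of its speed; a pose out of reach is approached as far as the arm can. A call is refused whole if a number of a shift passes 0.0625 or a number of a turn 0.188, either way. A call with a gripper value outside its range is refused whole. The fingers move at their own pace and stop on an object; the grip force is fixed at half the most. Time passes only in rows, so rows that do not move let the fingers close. It gives the time, the measured TCP pose, the force, the opening and the grip force at its end, in the units of the state.
- ctrl.get_state(): the state, without advancing time (a new reading comes with each control period).
- vision.camera(name): name is "scene" or "top" or "wrist"; returns a dict with "frame" (480x640x3 uint8, red, green, blue), "camera_matrix" (3x3 intrinsics, pixels), "extrinsics" (4x4, takes a point from camera to world coordinates). Camera axes: x right, y up, looking along -z (the intrinsics and any distortion apply to the point x, -y, -z); pixel columns grow to the right and rows downward; lengths in mm; the calibration is good to about 2 mm. A picture is of the moment at which its call begins. There is no depth.
- ctrl.finish_job(): hands the job in; it is judged then, once.
The state is a dict: "time": time; "q": joint angles; "dq": joint speeds; "tau": joint torques, N m; "position": TCP position; "tcp_rot": TCP orientation; "force": force on the tool from outside, world axes, zero at the start; "torque": the same for the moment, N m; "width": finger opening in mm; "grip_force": force on a finger pad.
Only numpy, scipy, OpenCV 4.12 (cv2) and the standard library are available. Lean on these libraries where they do the work, as an engineer would, in place of code of your own. Each camera call takes 0.05 s, during which the arm holds its last target. There are 200 camera calls.

## Working session

There is one attempt and no reset: what is moved stays moved. The work goes in short steps, Python scripts to look and compute and a tool call to move; the robot and the scene stay as the last step left them, time stands still between calls to the robot, and variables do not carry over. Pictures are saved under pics/ and viewed, at most 14 in all, crops included, and the job is handed in when it is done.

Besides the shell and the picture viewer there is one more tool, called after ">>>" as name(argument=value, ...) on one line, values as JSON. move_arm: Moves the arm, as the interface text tells. Its arguments: {"type":"object","properties":{"commands":{"type":"array","items":{"type":"array"}}},"required":["commands"]}

```bash
ls; mkdir -p pics; python3 - <<'E'
from cell import ctrl, vision
import cv2
s=ctrl.get_state(); print({k:s[k] for k in('time','position','tcp_rot','width')})
for n in("scene","top","wrist"):
    c=vision.camera(n); cv2.imwrite(f"pics/{n}0.png",c["frame"][:,:,::-1]); print(n,c["camera_matrix"].tolist(),c["extrinsics"].round(3).tolist(), [k for k in c])
E
```

```text
pics
{'time': 0.0, 'position': array([ 154.50394408, -527.50810158,  230.76974552]), 'tcp_rot': array([-5.73461241e-04,  9.89876492e-01,  1.41930265e-01, -3.32697345e-05]), 'width': 85.42320199160513}
scene [[499.52699884219487, 0.0, 316.0868176249577], [0.0, 499.52699884219487, 236.4153282093227], [0.0, 0.0, 1.0]] [[0.107, -0.772, 0.627, 1215.59], [0.994, 0.086, -0.064, -61.479], [-0.005, 0.63, 0.777, 1013.066], [0.0, 0.0, 0.0, 1.0]] ['frame', 'camera_matrix', 'extrinsics']
top [[548.8862116375396, 0.0, 321.9341734633442], [0.0, 548.8862116375396, 242.10600355389752], [0.0, 0.0, 1.0]] [[-0.08, 0.976, -0.201, 198.781], [-0.997, -0.079, 0.012, 22.076], [-0.005, 0.201, 0.98, 1615.141], [0.0, 0.0, 0.0, 1.0]] ['frame', 'camera_matrix', 'extrinsics']
wrist [[377.18161308063225, 0.0, 312.77271349809246], [0.0, 377.18161308063225, 241.32703201697197], [0.0, 0.0, 1.0]] [[0.281, 0.924, 0.258, 219.624], [-0.96, 0.271, 0.075, -509.528], [-0.001, -0.268, 0.963, 373.307], [0.0, 0.0, 0.0, 1.0]] ['frame', 'camera_matrix', 'extrinsics']
```

View pics/scene0.png

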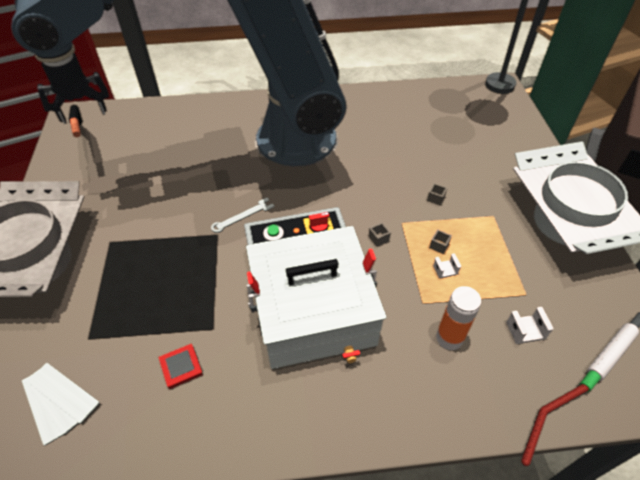

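View pics/top0.png

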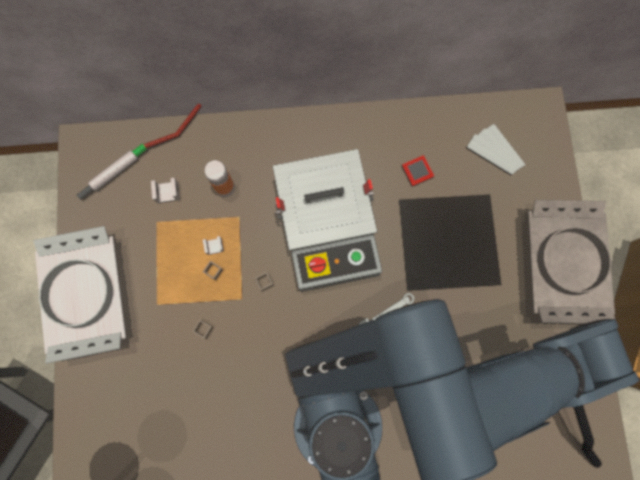

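The scene view shows the washer in the middle, the mat to the robot's right (-y) and the card to its left. On the card are a dark tube at scene (441,241) and a small U bracket at (447,266). Two more dark tubes lie off the card at (379,233) and (437,194), and a larger U bracket at (530,325).
tube_b candidates in the top view are (213,271), (265,282) and (204,329). The first is farthest from the base and on the card. clevis candidates are (212,245) and (165,190), and the first is smaller and on the card. I'll measure and confirm with a crop.

```bash
cat > h.py <<'E'
import numpy as np, cv2
from cell import ctrl, vision
def cam(n,save=None):
    c=vision.camera(n)
    if save: cv2.imwrite(f"pics/{save}.png",c["frame"][:,:,::-1])
    return c
def ray(c,uv):
    K=c["camera_matrix"];E=c["extrinsics"]
    d=np.linalg.inv(K)@np.array([uv[0],uv[1],1.]); d=np.array([d[0],-d[1],-d[2]])
    return E[:3,3],E[:3,:3]@d
def onz(c,uv,z):
    o,d=ray(c,uv); return o+d*(z-o[2])/d[2]
def proj(c,p):
    E=c["extrinsics"]; q=E[:3,:3].T@(np.asarray(p,float)-E[:3,3]); q=c["camera_matrix"]@np.array([q[0],-q[1],-q[2]]); return q[:2]/q[2]
def tri(c1,u1,c2,u2):
    A=0;b=0
    for c,u in((c1,u1),(c2,u2)):
        o,d=ray(c,u);d=d/np.linalg.norm(d);P=np.eye(3)-np.outer(d,d);A=A+P;b=b+P@o
    return np.linalg.solve(A,b)
def blobs(c,lo,hi,amin=20,roi=None):
    hsv=cv2.cvtColor(c["frame"],cv2.COLOR_RGB2HSV); m=cv2.inRange(hsv,np.array(lo),np.array(hi))
    if lo[0]<0: m=cv2.inRange(hsv,np.array((0,)+tuple(lo[1:])),np.array(hi))|cv2.inRange(hsv,np.array((180+lo[0],)+tuple(lo[1:])),np.array((180,)+tuple(hi[1:])))
    if roi: z=np.zeros_like(m); x0,y0,x1,y1=roi; z[y0:y1,x0:x1]=m[y0:y1,x0:x1]; m=z
    n,l,s,ce=cv2.connectedComponentsWithStats(m)
    return [(ce[i].round(1).tolist(),s[i].tolist()) for i in range(1,n) if s[i,4]>=amin]
def tool():
    s=ctrl.get_state(); w,x,y,z=s["tcp_rot"]; yaw=np.arctan2(2*(x*y+w*z),1-2*(y*y+z*z)) # world yaw of tool x
    return np.array(s["position"]),yaw,s
def go(p,yaw=None):
    """shift in tool x,y,z (mm) and turn to reach world p with tool-x yaw (mod pi); shift taken before turning"""
    q,y0,s=tool(); d=np.asarray(p,float)-q; c,sn=np.cos(y0),np.sin(y0)
    out=[d[0]*c+d[1]*sn, d[0]*sn-d[1]*c, -d[2]]
    t=0
    if yaw is not None: t=-((yaw-y0+np.pi/2)%np.pi-np.pi/2)
    print("tcp",q.round(1),"yaw",round(y0,3),"shift tool mm",np.round(out,1),"turn",round(t,3),"q6",round(s["q"][5],2),"F",np.round(s["force"],1),"w",round(s["width"],1),"t",round(s["time"],2))
E
python3 - <<'E'
from h import *
t=cam("top");s=cam("scene")
for n,c,roi in(("top",t,(250,140,400,300)),("scene",s,(235,190,400,310))):
    print(n,"red",blobs(c,(-8,150,90),(8,255,255),15,roi)); print("green",blobs(c,(50,100,60),(90,255,255),10,roi)); print("yel",blobs(c,(20,120,120),(35,255,255),10,roi))
a=cv2.resize(t["frame"][200:350,145:295],(600,600),interpolation=cv2.INTER_CUBIC); 
cv2.imwrite("pics/crop1.png",a[:,:,::-1])
for uv in [(213,271),(265,282),(204,329),(212,245),(165,190)]: print(uv,onz(t,uv,20).round(0), np.linalg.norm(onz(t,uv,20)[:2]).round())
for uv in [(441,241),(447,266)]: print(onz(s,uv,20).round())
E
```

```text
top red [([369.1, 184.3], [367, 180, 5, 9, 36]), ([278.4, 202.8], [276, 198, 6, 10, 39]), ([317.8, 264.5], [310, 258, 15, 14, 151])]
green [([355.7, 256.0], [352, 252, 8, 9, 56])]
yel [([317.1, 265.1], [304, 252, 27, 26, 332])]
scene red [([318.5, 221.9], [309, 214, 21, 17, 265]), ([369.0, 259.7], [364, 249, 12, 23, 171]), ([252.4, 282.1], [247, 272, 12, 21, 119])]
green [([272.5, 229.2], [268, 224, 10, 12, 103])]
yel [([306.7, 225.3], [303, 218, 10, 16, 81]), ([329.8, 224.6], [327, 218, 7, 12, 46])]
(213, 271) [465. 329.  20.] 570.0
(265, 282) [421. 179.  20.] 457.0
(204, 329) [299. 362.  20.] 469.0
(212, 245) [544. 329.  20.] 635.0
(165, 190) [725. 464.  20.] 861.0
[464. 333.  20.]
[542. 327.  20.]
```

View pics/crop1.png

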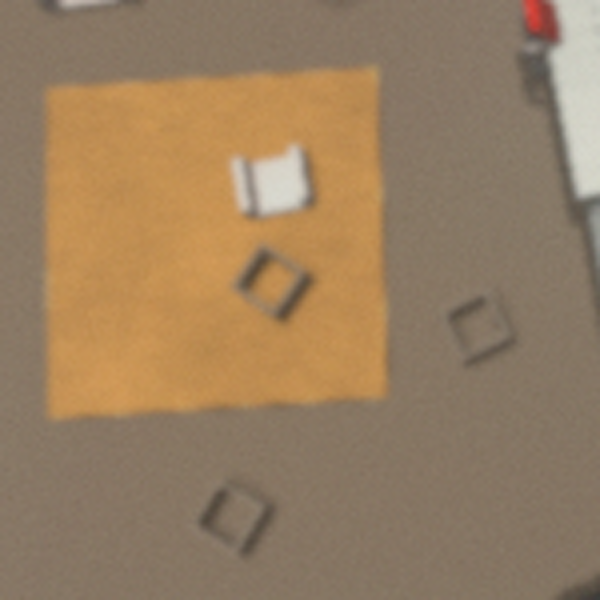

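The crop shows the dark tube on the card at crop (273,282) and the small bracket at (272,182), with the two lookalike tubes off the card. So the job is tube_b and clevis on the card. Next is the washer pose.

```bash
python3 - <<'E'
from h import *
t=cam("top");s=cam("scene")
L=tri(t,(278.4,202.8),s,(369,259.7));R=tri(t,(369.1,184.3),s,(252.4,282.1))
B=tri(t,(355.7,256.0),s,(272.5,229.2));I=tri(t,(317.8,264.5),s,(318.5,221.9))
for n,p in zip("LRBI",(L,R,B,I)): print(n,p.round(1))
y=lambda d:np.arctan2(-d[0],d[1]); print("yaw",y(L-R),y(I-B),np.linalg.norm(L-R),np.linalg.norm(I-B))
c=(L+R)/2; b=(B+I)/2; d=c-b; print("centre",c,"len",np.hypot(*d[:2]),"yaw",np.arctan2(d[1],d[0]))
# mat
for cc,n in((t,"top"),(s,"scene")):
    g=cv2.cvtColor(cc["frame"],cv2.COLOR_RGB2GRAY); m=(g<45).astype(np.uint8); roi=(390,185,510,300) if n=="top" else (80,225,225,345)
    z=np.zeros_like(m);z[roi[1]:roi[3],roi[0]:roi[2]]=m[roi[1]:roi[3],roi[0]:roi[2]]
    k=max(cv2.findContours(z,cv2.RETR_EXTERNAL,cv2.CHAIN_APPROX_NONE)[0],key=cv2.contourArea); q=cv2.boxPoints(cv2.minAreaRect(k)) if n=="top" else cv2.approxPolyDP(k,8,True)[:,0]
    P=np.array([onz(cc,u,5)[:2] for u in q]); print(n,P.round(),P.mean(0).round())
    # lid plate: white region
E
```

```text
L [612.5 112.4 173.7]
R [ 643.9 -134.4  177.3]
B [459.2 -86.3 116.9]
I [444.8  21.9 112.3]
yaw 0.12650035130546067 0.1324633429706604 248.81052649776657 109.25312020529397
centre [628.20530629 -11.04261585 175.48470299] len 177.44794731405082 yaw 0.11972217042412603
top [[ 370. -398.]
 [ 370. -398.]
 [ 370. -398.]
 [ 370. -398.]] [ 370. -398.]
scene [[ 371. -238.]
 [ 365. -507.]
 [ 634. -515.]
 [ 641. -242.]] [ 503. -375.]
```

Both views agree: washer centre about (628,-11), yaw about 0.127, mat centre about (503,-375). I'll move over the washer for close views.

>>> move_arm(commands=[[[0.0,0.0,-0.05],0,0],[[0.05,-0.032,-0.005],0,0],[[0.05,-0.032,-0.005],0,0],[[0.05,-0.032,-0.005],0,0],[[0.05,-0.032,-0.005],0,0],[[0.05,-0.032,-0.005],0,0],[[0.05,-0.032,-0.005],0,0],[[0.05,-0.032,-0.005],0,0],[[0.05,-0.032,-0.005],0,0],[[0.05,-0.032,-0.005],0,0]])

```text
time: 1.6
position: [506.6, -123.3, 326.6]
tcp_rot: [0.0, 0.99, 0.142, 0.0]
force: [0.6, -1.3, 0.5]
width: -0.1
grip_force: 0.0
```

>>> move_arm(commands=[[[0.05,-0.032,-0.005],0,0],[[0.05,-0.032,-0.005],0,0],[[0.03,-0.018,0],0,0],[[0,0,0],-0.177,0],[[0,0,0],-0.177,0],[[0,0,0],-0.177,0],[[0,0,0],-0.177,0],[[0,0,0],-0.177,0],[[0,0,0],-0.177,0],[[0,0,0],-0.177,0]])

```text
time: 2.85
position: [607.2, -9.8, 336.2]
tcp_rot: [-0.0, 0.722, 0.692, -0.0]
force: [-0.3, -0.4, -0.1]
width: -0.2
grip_force: 0.0
```

>>> move_arm(commands=[[[0,0,0],-0.177,0],[[0,0,0],0,0],[[0,0,0],0,0]])

```text
time: 3.22
position: [607.2, -9.8, 336.3]
tcp_rot: [-0.0, 0.661, 0.75, -0.0]
force: [-0.7, -0.8, 0.5]
width: -0.2
grip_force: 0.0
```

```bash
python3 - <<'E'
from h import *
go((628,-11,330),0.127+np.pi/2)
c=cam("wrist","w1"); print(blobs(c,(-8,150,80),(8,255,255),60),blobs(c,(50,100,60),(90,255,255),40))
for p in [(628,-11,191),(612.5,112.4,179),(643.9,-134.4,179)]: print(proj(c,p).round())
E
```

```text
tcp [607.2  -9.8 336.3] yaw 1.697 shift tool mm [-3.8 20.5  6.3] turn -0.001 q6 -0.22 F [-0.7 -0.8  0.5] w -0.2 t 3.23
[([337.6, 66.4], [318, 49, 43, 37, 1432]), ([149.6, 155.1], [128, 130, 46, 52, 1783])] [([160.3, 264.2], [146, 250, 30, 29, 665])]
[339. 230.]
[341.  60.]
[336. 360.]
```

View pics/w1.png

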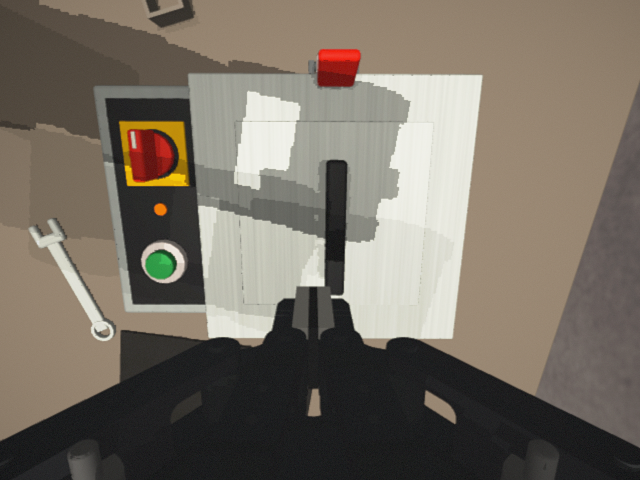

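The wrist view is square to the washer. The left red tab is at (338,66), the handle runs from (337,162) to (337,294), and the lid's corners are near (190,74), (482,75), (454,338) and (207,338).

```bash
python3 - <<'E'
from h import *
c=cam("wrist")
P=[onz(c,u,141) for u in [(190,74),(482,75),(454,338),(207,338)]]
for p in P: print(p.round(1))
P=np.array(P); ctr=P.mean(0); e=P[1]-P[0]; f=P[2]-P[3]; g=P[0]-P[3]
print("centre",ctr.round(1),[np.linalg.norm(v).round(1) for v in(e,f,g)],[np.arctan2(v[1],v[0]).round(4) for v in(e,f)],np.arctan2(-g[0],g[1]).round(4))
a,b=onz(c,(337,162),191),onz(c,(337,294),191);print("handle",((a+b)/2).round(1),np.linalg.norm(a-b).round(1),np.arctan2(-(a-b)[0],(a-b)[1]))
print("btn",onz(c,(161,263),115).round(1),"iso tab",onz(c,(150,155),138).round(1),"ltab",onz(c,(337.6,66.4),179).round(1))
C=np.array([628,-11]);R=lambda t:np.array([[np.cos(t),-np.sin(t)],[np.sin(t),np.cos(t)]])
for n,p in dict(btn=(-174,-55),iso=(-174,55),lt=(0,124.5),rt=(0,-124.5)).items(): print(n,(C+R(.127)@p).round(1))
E
```

```text
[491.4  93.  141. ]
[731.2 122.8 141. ]
[ 763.3 -118.3  141. ]
[ 518.1 -149.8  141. ]
centre [626.  -13.1 141. ] [np.float64(241.7), np.float64(247.2), np.float64(244.2)] [np.float64(0.1239), np.float64(0.1275)] 0.1096
handle [626.5 -12.2 191. ] 106.7 0.14435018528606486
btn [461.  -86.2 115. ] iso tab [458.1  22.6 138. ] ltab [610.3 107.7 179. ]
btn [462.4 -87.6]
iso [448.4  21.5]
lt [612.2 112.5]
rt [ 643.8 -134.5]
```

Washer centre is (627,-12), yaw 0.127, with tool x along washer +y and tool y along washer +x. I'll push the left clip out with shut fingers.

>>> move_arm(commands=[[[0.04,0.01,0.01],0,0],[[0.04,0.009,0.035],0,0],[[0,0,0.06],0,0],[[0,0,0.06],0,0],[[0.02,0,0],0,0],[[0.015,0,0],0,0],[[0.015,0,0],0,0],[[0.015,0,0],0,0],[[0.015,0,0],0,0],[[0.01,0,0],0,0]])

```text
time: 4.58
position: [603.9, 162.5, 171.6]
tcp_rot: [0.0, 0.659, 0.752, 0.0]
force: [0.2, -0.0, -0.6]
width: 0.1
grip_force: 0.0
```

>>> move_arm(commands=[[[0,0,0],0,0],[[0,0,-0.06],0,0],[[-0.06,0,0],0,0],[[-0.06,0,0],0,0],[[-0.06,0,0],0,0],[[-0.06,0,0],0,0],[[-0.02,0,0.01],0,0],[[0,0,0.05],0,0],[[-0.02,0,0],0,0],[[-0.015,0,0],0,0]])

```text
time: 5.82
position: [642.8, -132.1, 172.5]
tcp_rot: [0.0, 0.66, 0.752, 0.0]
force: [-0.5, 2.0, -0.1]
width: -0.0
grip_force: 0.8
```

>>> move_arm(commands=[[[-0.015,0,0],0,0],[[-0.015,0,0],0,0],[[-0.015,0,0],0,0],[[-0.01,0,0],0,0],[[0,0,0],0,0],[[0,0,-0.06],0,0],[[0,0,-0.06],0,0.04],[[0.06,0,0],0,0.04],[[0.06,0,0],0,0.04],[[0,0,0],0,0.04]])

```text
time: 7.08
position: [633.4, -62.8, 291.8]
tcp_rot: [-0.0, 0.658, 0.753, 0.0]
force: [-0.0, -1.0, -0.2]
width: 39.9
grip_force: 0.0
```

```bash
python3 - <<'E'
from h import *
go((627,-12,230),0.127+np.pi/2)
c=cam("wrist","w2");t=cam("top");s=cam("scene","s2")
print(blobs(t,(-8,150,90),(8,255,255),15,(250,140,400,300)),blobs(s,(-8,150,90),(8,255,255),15,(235,190,400,310)))
for y in(1,-1):
  for n,p in(("on",(y*124.5,179)),("off",(y*196,147))):
    q=np.array([627,-12])+np.array([-np.sin(.127),np.cos(.127)])*p[0]; print(y,n,proj(t,(*q,p[1])).round(),proj(s,(*q,p[1])).round())
E
```

```text
tcp [633.4 -62.8 291.8] yaw 1.705 shift tool mm [51.2  0.5 61.8] turn 0.008 q6 -0.31 F [-0.  -1.  -0.2] w 39.9 t 7.08
[([389.3, 184.3], [381, 178, 18, 14, 167]), ([257.6, 210.5], [250, 205, 17, 12, 166])] [([318.6, 221.7], [309, 213, 20, 19, 286]), ([393.1, 261.8], [385, 254, 15, 16, 168])]
1 on [279. 203.] [370. 258.]
1 off [255. 211.] [400. 260.]
-1 on [369. 185.] [251. 281.]
-1 off [393. 183.] [218. 297.]
```

View pics/s2.png

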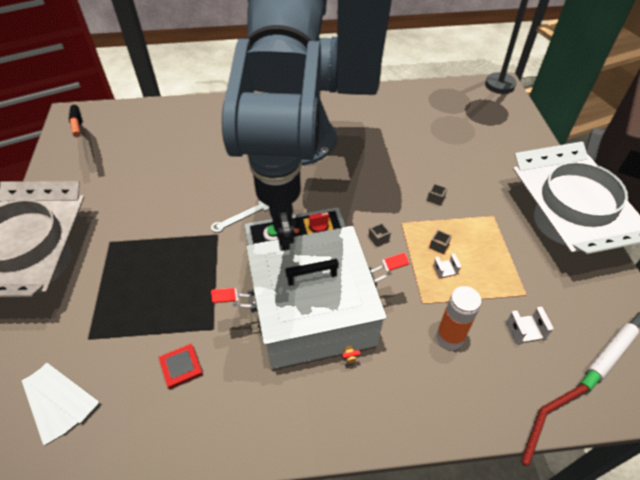

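Both clips are off: the tabs lie out at scene (224,295) and (397,262). Next I'll grip the lid handle.

>>> move_arm(commands=[[[0.051,0,0.01],0.008,0.05],[[0,0,0.05],0,0.05],[[0,0,0.04],0,0.05],[[0,0,0.028],0,0.05],[[0,0,0],0,0.05],[[0,0,0],0,0],[[0,0,0],0,0],[[0,0,0],0,0],[[0,0,0],0,0]])

```text
time: 8.35
position: [628.0, -16.6, 165.0]
tcp_rot: [0.001, 0.663, 0.749, 0.001]
force: [-1.3, -1.8, 7.0]
width: 14.7
grip_force: 60.1
```

```bash
python3 - <<'E'
from h import *
go((500,-375,42))
E
```

```text
tcp [628.  -16.6 165. ] yaw 1.693 shift tool mm [-340.2 -170.6  123. ] turn 0 q6 -0.22 F [-1.3 -1.8  7. ] w 14.7 t 8.35
```

>>> move_arm(commands=[[[0,0,-0.015],0,0],[[0,0,-0.03],0,0],[[0,0,-0.05],0,0],[[0,0,-0.05],0,0],[[-0.045,-0.023,0],0,0],[[-0.05,-0.025,0],0,0],[[-0.05,-0.025,0],0,0],[[-0.05,-0.025,0],0,0],[[-0.05,-0.025,0],0,0],[[-0.05,-0.025,0],0,0]])

```text
time: 9.6
position: [515.3, -328.5, 309.2]
tcp_rot: [0.0, 0.663, 0.749, 0.0]
force: [0.3, -1.1, -3.0]
width: 15.0
grip_force: 58.9
```

>>> move_arm(commands=[[[-0.04,-0.02,0],0,0],[[0,0,0.05],0,0],[[0,0,0.05],0,0],[[0,0,0.05],0,0],[[0,0,0.05],0,0],[[0,0,0.04],0,0],[[0,0,0],0,0]])

```text
time: 10.48
position: [500.0, -368.1, 66.4]
tcp_rot: [-0.003, 0.663, 0.749, 0.0]
force: [0.4, -0.4, -2.8]
width: 15.0
grip_force: 59.5
```

```bash
python3 - <<'E'
from h import *
go((500,-375,42))
c=cam("scene","s3")
E
```

```text
tcp [ 500.  -368.1   66.4] yaw 1.693 shift tool mm [-6.9 -0.9 24.4] turn 0 q6 -0.83 F [ 0.4 -0.4 -2.8] w 15.0 t 10.47
```

View pics/s3.png

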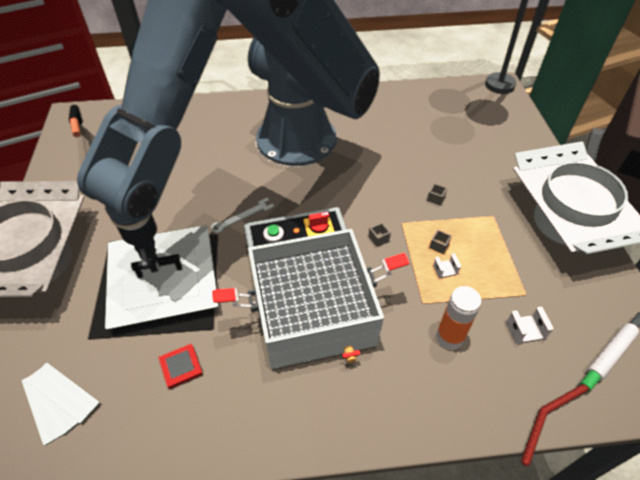

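The lid is held level over the mat at scene (160,275), and the basket is open. I'll lower it and let go.

>>> move_arm(commands=[[[0,0,0.015],0,0],[[0,0,0.008],0,0],[[0,0,0],0,0],[[0,0,0],0,0.05],[[0,0,0],0,0.05],[[0,0,0],0,0.05],[[0,0,-0.06],0,0.085],[[0,0,-0.06],0,0.085],[[0,0,-0.06],0,0.085],[[0,0,-0.06],0,0.085]])

```text
time: 11.78
position: [501.0, -369.0, 287.7]
tcp_rot: [0.0, 0.663, 0.749, -0.0]
force: [-0.2, -0.2, -0.1]
width: 84.9
grip_force: 0.0
```

```bash
python3 - <<'E'
from h import *
go((490,330,330))
c=cam("wrist","w4")
E
```

```text
tcp [ 501.  -369.   287.7] yaw 1.693 shift tool mm [695.2  74.1 -42.3] turn 0 q6 -0.83 F [-0.2 -0.2 -0.1] w 84.9 t 11.78
```

View pics/w4.png

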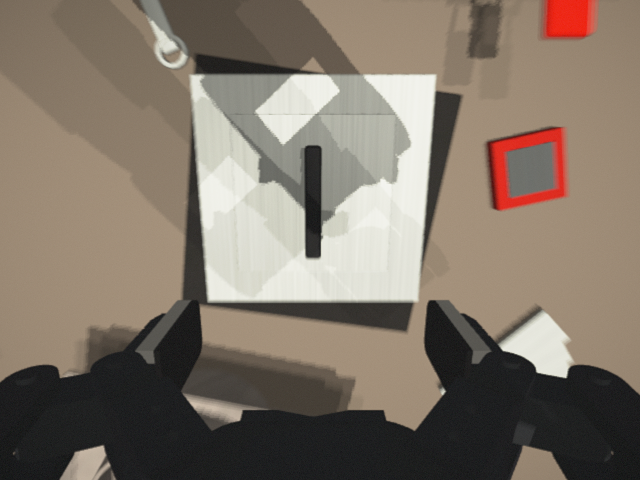

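The lid lies flat on the mat, with its handle at (313,147)-(313,257). Now to the card.

>>> move_arm(commands=[[[0.058,0.006,-0.01],0,0.085],[[0.058,0.006,-0.01],0,0.085],[[0.058,0.006,-0.01],0,0.085],[[0.058,0.006,-0.01],0,0.085],[[0.058,0.006,0],0,0.085],[[0.058,0.006,0],0,0.085],[[0.058,0.006,0],0,0.085],[[0.058,0.006,0],0,0.085],[[0.058,0.006,0],0,0.085],[[0.058,0.006,0],0,0.085]])

```text
time: 13.08
position: [489.9, 215.8, 325.5]
tcp_rot: [0.0, 0.663, 0.749, 0.0]
force: [0.0, -0.6, 0.7]
width: 85.1
grip_force: 0.0
```

>>> move_arm(commands=[[[0.058,0.006,0],0,0.085],[[0.04,0.006,0],0,0.085],[[0,0,0],0,0.085],[[0,0,0],0,0.085]])

```text
time: 13.58
position: [490.1, 312.1, 325.1]
tcp_rot: [0.0, 0.663, 0.749, -0.0]
force: [-0.8, 0.0, 1.1]
width: 84.8
grip_force: 0.0
```

```bash
python3 - <<'E'
from h import *
go((490,330,330))
c=cam("wrist","w5")
E
```

```text
tcp [490.1 312.1 325.1] yaw 1.693 shift tool mm [17.7  2.1 -4.9] turn 0 q6 0.36 F [-0.8  0.   1.1] w 84.8 t 13.57
```

View pics/w5.png

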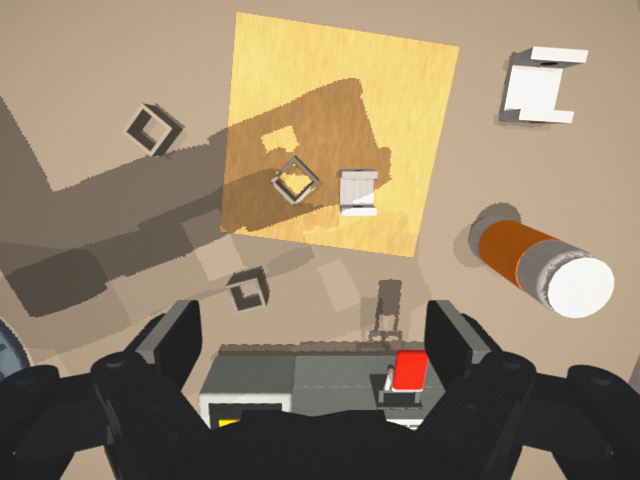

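Wrist view: the tube (tube_b) has corners (272,181), (297,157), (320,181), (295,205). The small bracket spans (340..377, 170..215). The larger bracket at (545,85) and the other tubes at (153,130) and (248,290) are off the card. I'll take the tube first, turned 45°.

```bash
python3 - <<'E'
from h import *
c=cam("wrist")
P=np.array([onz(c,u,40) for u in [(272,181),(297,157),(320,181),(295,205)]]); print(P.round(1),P.mean(0).round(1))
for i in range(4):
    e=P[(i+1)%4]-P[i]; print(np.linalg.norm(e).round(1),(np.arctan2(e[1],e[0])%(np.pi/2)).round(3))
T=P.mean(0)
y=np.arctan2(*(P[1]-P[0])[[1,0]]); print("edge dir",y)
# tool y (world angle = yaw-pi/2) toward image up-right = direction of P[0]->P[1]
go((T[0],T[1],8), y+np.pi/2)
C=np.array([onz(c,u,38) for u in [(340,170),(377,169),(376,215),(341,215)]]); print(C.round(1),C.mean(0).round(1))
print(onz(c,(358,192),21).round(1))
E
```

```text
[[442.2 324.4  40. ]
 [467.2 354.1  40. ]
 [495.9 331.   40. ]
 [470.9 300.3  40. ]] [469.  327.4  40. ]
38.9 0.87
36.8 0.892
39.5 0.886
37.4 0.874
edge dir 0.8700070787318799
tcp [490.4 311.6 325.4] yaw 1.692 shift tool mm [ 18.3 -19.2 317.4] turn -0.749 q6 0.37 F [-0.2  0.4 -0. ] w 85.1 t 13.68
[[516.7 345.6  38. ]
 [557.8 351.8  38. ]
 [565.4 299.7  38. ]
 [525.1 294.8  38. ]] [541.2 323.   38. ]
[542.9 321.5  21. ]
```

>>> move_arm(commands=[[[0.018,-0.019,0.02],0,0.06],[[0,0,0.03],-0.152,0.06],[[0,0,0.04],-0.152,0.06],[[0,0,0.04],-0.152,0.06],[[0,0,0.04],-0.152,0.06],[[0,0,0.04],-0.152,0.06],[[0,0,0.045],0,0.06],[[0,0,0.04],0,0.06],[[0,0,0.012],0,0.06],[[0,0,0],0,0.06]])

```text
time: 14.92
position: [469.5, 327.7, 18.7]
tcp_rot: [-0.0, 0.338, 0.941, -0.0]
force: [0.3, 0.8, 0.1]
width: 60.2
grip_force: 0.0
```

```bash
python3 - <<'E'
from h import *
go((469,327.4,8),0.88+np.pi/2)
E
```

```text
tcp [469.5 327.7  18.7] yaw 2.452 shift tool mm [ 0.2 -0.6 10.7] turn 0.001 q6 -0.35 F [0.3 0.8 0.1] w 60.2 t 14.93
```

>>> move_arm(commands=[[[0,0,0.01],0,0.06],[[0,0,0],0,0],[[0,0,0],0,0],[[0,0,0],0,0],[[0,0,-0.02],0,0],[[0,0,-0.05],0,0],[[0,0,-0.06],0,0],[[0,0,-0.06],0,0],[[0,0,-0.04],0,0],[[0,0,0],0,0]])

```text
time: 16.18
position: [470.0, 328.7, 242.7]
tcp_rot: [0.002, 0.338, 0.941, 0.003]
force: [0.1, -0.4, -2.1]
width: 39.0
grip_force: 60.9
```

```bash
python3 - <<'E'
from h import *
go((579,12,90),0.88+np.pi/2)
E
```

```text
tcp [470.  328.7 242.7] yaw 2.453 shift tool mm [-285.4 -175.2  152.7] turn 0.002 q6 -0.35 F [ 0.1 -0.4 -2.1] w 39.0 t 16.18
```

>>> move_arm(commands=[[[-0.047,-0.029,0],0,0],[[-0.048,-0.029,0],0,0],[[-0.048,-0.029,0],0,0],[[-0.048,-0.029,0],0,0],[[-0.047,-0.029,0],0,0],[[-0.047,-0.03,0.02],0,0],[[0,0,0.04],0,0],[[0,0,0.05],0,0],[[0,0,0.03],0,0],[[0,0,0],0,0]])

```text
time: 17.42
position: [576.0, 11.9, 96.0]
tcp_rot: [-0.003, 0.338, 0.941, -0.001]
force: [-0.7, -0.1, -0.6]
width: 39.0
grip_force: 60.8
```

```bash
python3 - <<'E'
from h import *
go((579,12,90),0.88+np.pi/2)
E
```

```text
tcp [576.   11.9  96. ] yaw 2.453 shift tool mm [-2.2  2.   6. ] turn 0.002 q6 -0.94 F [-0.7 -0.1 -0.6] w 39.0 t 17.43
```

>>> move_arm(commands=[[[0,0,0.006],0,0],[[0,0,0],0,0],[[0,0,0],0,0.06],[[0,0,0],0,0.06],[[0,0,0],0,0.06],[[0,0,-0.05],0,0.06],[[0,0,-0.06],0,0.06],[[0,0,-0.05],0,0.06],[[0,0,0],0,0.06]])

```text
time: 18.55
position: [579.5, 11.8, 256.5]
tcp_rot: [0.004, 0.338, 0.941, 0.001]
force: [0.1, -0.4, 0.1]
width: 60.0
grip_force: 0.0
```

```bash
python3 - <<'E'
from h import *
go((542,322,250),1.693)
c=cam("top","t6"); s=cam("scene")
a=np.hstack([cv2.resize(t,(400,400),interpolation=cv2.INTER_CUBIC) for t in (c["frame"][195:315,145:265],s["frame"][200:320,395:515])])
cv2.imwrite("pics/crop6.png",a[:,:,::-1])
E
```

```text
tcp [579.5  11.8 256.5] yaw 2.453 shift tool mm [226.1 215.7   6.5] turn 0.76 q6 -0.94 F [ 0.1 -0.4  0.1] w 60.0 t 18.55
```

View pics/crop6.png

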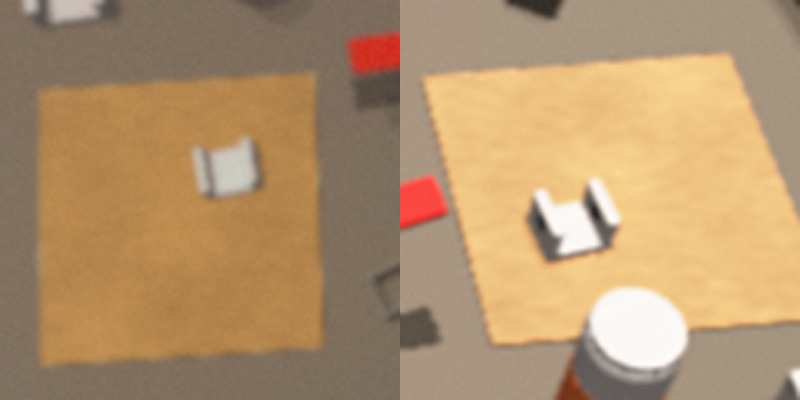

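The bracket is unmoved at top (213,245), and the tube is gone from the card.

>>> move_arm(commands=[[[0.044,0.042,-0.01],0,0.085],[[0.044,0.042,-0.01],0,0.085],[[0.044,0.042,-0.02],0,0.085],[[0.044,0.042,-0.02],0,0.085],[[0.04,0.04,0],0,0.085],[[0,0,0],0.152,0.085],[[0,0,0],0.152,0.085],[[0,0,0],0.152,0.085],[[0,0,0],0.152,0.085],[[0,0,0],0.152,0.085]])

```text
time: 19.9
position: [543.4, 306.6, 309.2]
tcp_rot: [-0.001, 0.665, 0.747, -0.001]
force: [-0.5, 0.5, -0.4]
width: 84.9
grip_force: 0.0
```

```bash
python3 - <<'E'
from h import *
go((542,322,250),1.693)
c=cam("wrist","w7"); t=cam("top"); s=cam("scene")
print("can",blobs(t,(5,150,80),(18,255,220),30,(200,150,240,200)),blobs(s,(3,150,80),(18,255,220),60,(430,280,490,360)))
u=lambda z:proj(c,(542,322,z)).round(); print(u(21),u(38))
E
```

```text
tcp [543.4 306.6 309.2] yaw 1.688 shift tool mm [15.4  0.4 59.2] turn -0.005 q6 0.32 F [-0.5  0.5 -0.4] w 84.9 t 19.9
can [([224.5, 187.0], [214, 179, 18, 14, 122])] [([452.7, 329.6], [439, 311, 33, 32, 589])]
[314. 183.] [314. 185.]
```

View pics/w7.png

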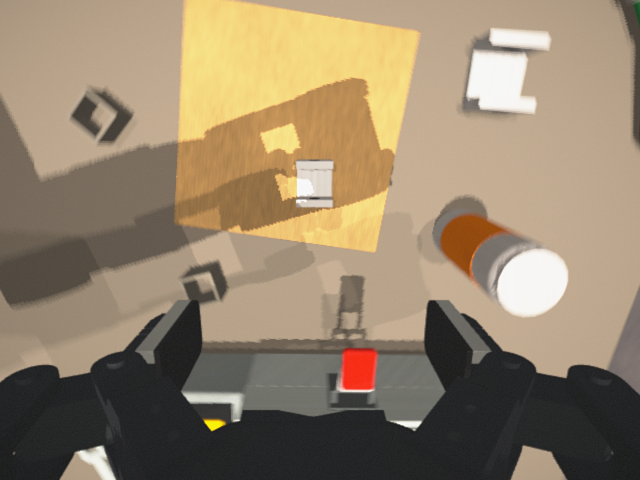

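The small bracket is centred at (315,183), as predicted, and the can is well clear. Descending on it.

>>> move_arm(commands=[[[0.015,0.001,0.04],0,0.065],[[0,0,0.05],0,0.065],[[0,0,0.055],0,0.065],[[0,0,0.055],0,0.065],[[0,0,0.055],0,0.065],[[0,0,0.035],0,0.065],[[0,0,0.008],0,0.065],[[0,0,0],0,0.065]])

```text
time: 21.05
position: [543.1, 321.9, 13.7]
tcp_rot: [0.0, 0.662, 0.749, 0.0]
force: [-0.1, 0.0, 0.7]
width: 65.1
grip_force: 0.0
```

```bash
python3 - <<'E'
from h import *
go((542,322,8))
E
```

```text
tcp [543.1 321.9  13.7] yaw 1.694 shift tool mm [ 0.2 -1.1  5.7] turn 0 q6 0.34 F [-0.1  0.   0.7] w 65.1 t 21.05
```

>>> move_arm(commands=[[[0,0,0.006],0,0.065],[[0,0,0],0,0],[[0,0,0],0,0],[[0,0,0],0,0],[[0,0,-0.02],0,0],[[0,0,-0.05],0,0],[[0,0,-0.06],0,0],[[0,0,-0.06],0,0],[[0,0,-0.045],0,0],[[0,0,0],0,0]])

```text
time: 22.3
position: [544.1, 322.4, 247.6]
tcp_rot: [0.001, 0.663, 0.749, 0.004]
force: [-0.2, 0.6, -2.1]
width: 36.7
grip_force: 60.6
```

>>> move_arm(commands=[[[-0.054,0.012,0],0,0],[[-0.054,0.013,0],0,0],[[-0.054,0.013,0],0,0],[[-0.054,0.012,0],0,0],[[-0.054,0.013,0],0,0],[[-0.054,0.013,0],0,0],[[-0.053,0.012,0],0,0],[[0,0,0],0,0],[[0,0,0],0,0]])

```text
time: 23.42
position: [675.5, -41.4, 241.6]
tcp_rot: [-0.001, 0.663, 0.749, -0.0]
force: [-0.3, 0.3, -1.7]
width: 36.6
grip_force: 60.6
```

```bash
python3 - <<'E'
from h import *
go((676,-41,90),1.698)
c=cam("wrist","w8")
E
```

```text
tcp [675.5 -41.4 241.6] yaw 1.693 shift tool mm [  0.3   0.5 151.6] turn -0.005 q6 -0.25 F [-0.3  0.3 -1.7] w 36.6 t 23.43
```

View pics/w8.png

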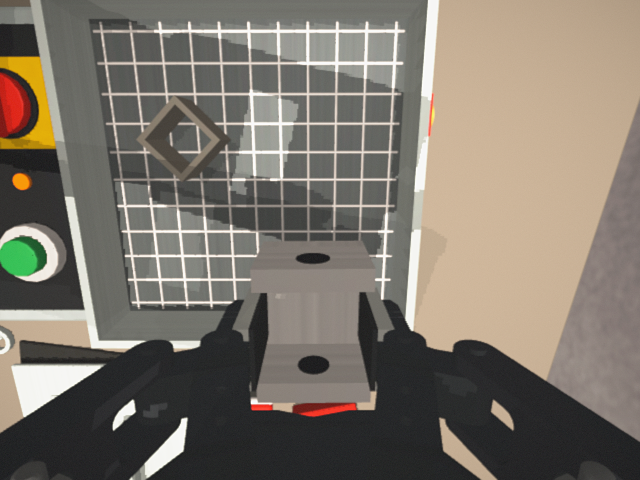

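The bracket is held well, and the tube stands in the basket at (182,138). Lowering and releasing.

>>> move_arm(commands=[[[0,0,0.05],0,0],[[0,0,0.05],0,0],[[0,0,0.04],0,0],[[0,0,0.008],0,0],[[0,0,0.003],0,0],[[0,0,0],0,0],[[0,0,0],0,0.06],[[0,0,0],0,0.06],[[0,0,0],0,0.06],[[0,0,-0.02],0,0.06]])

```text
time: 24.72
position: [675.3, -41.6, 110.8]
tcp_rot: [-0.001, 0.663, 0.749, -0.001]
force: [0.1, 0.0, -0.2]
width: 60.2
grip_force: 0.0
```

>>> move_arm(commands=[[[0,0,-0.05],0,0.06],[[0,0,-0.06],0,0.06],[[0,0,-0.06],0,0.06],[[0,0,-0.05],0,0.06],[[-0.04,-0.03,0],0,0.06],[[-0.05,-0.035,0],0,0.06],[[-0.05,-0.035,0],0,0.06],[[-0.05,-0.035,0],0,0.06],[[-0.05,-0.035,0],0,0.06],[[-0.05,-0.035,0],0,0.06]])

```text
time: 25.98
position: [506.7, -356.0, 333.2]
tcp_rot: [0.001, 0.663, 0.749, 0.0]
force: [0.4, -0.6, 0.0]
width: 60.3
grip_force: 0.0
```

```bash
python3 - <<'E'
from h import *
go((501,-369,300),1.693)
s=cam("scene"); t=cam("top")
a=np.hstack([cv2.resize(x,(400,400),interpolation=cv2.INTER_CUBIC) for x in (t["frame"][140:300,250:410],s["frame"][200:370,235:405])])
cv2.imwrite("pics/crop9.png",a[:,:,::-1])
E
```

```text
tcp [ 506.7 -356.   333.2] yaw 1.693 shift tool mm [-12.2  -7.2  33.2] turn -0.0 q6 -0.81 F [ 0.4 -0.6  0. ] w 60.3 t 25.98
```

View pics/crop9.png

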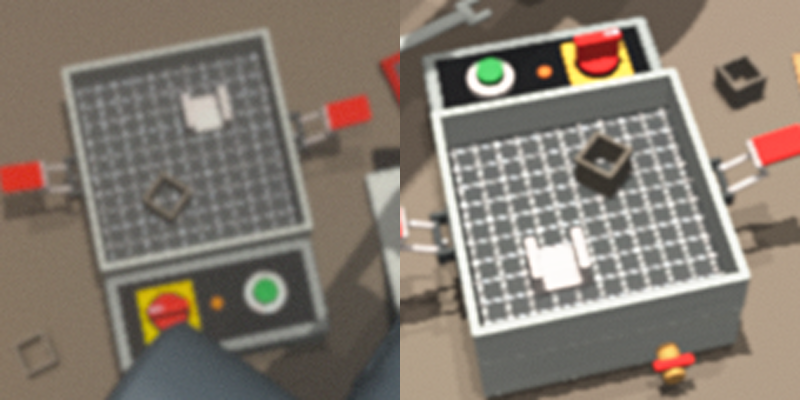

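The tube (crop 167,197) and the bracket (crop 207,110) are apart on the basket floor, and the card is empty. Now I'll measure the lid on the mat.

```bash
python3 - <<'E'
from h import *
q,y,_=tool(); c=cam("wrist")
d=dict(c); E=c["extrinsics"].copy(); E[:3,3]+=np.array([501,-369,287.7])-q; d["extrinsics"]=E
a,b=onz(d,(313,147),69),onz(d,(313,257),69); print("w4 handle",((a+b)/2).round(1),np.linalg.norm(a-b).round(1),np.arctan2(-(a-b)[0],(a-b)[1]).round(3))
P=np.array([onz(d,u,19) for u in [(191,74),(436,74),(418,301),(207,302)]]); print("w4 lid",P.mean(0).round(1),[np.linalg.norm(P[i]-P[i-1]).round(1) for i in range(4)])
g=cv2.cvtColor(c["frame"],cv2.COLOR_RGB2HSV)
m=(cv2.inRange(g,(0,0,0),(180,255,45))); e=proj(c,(499.5,-364,69)); print("expect handle px",e.round(1))
z=np.zeros_like(m); u,v=e.astype(int); z[v-75:v+75,u-30:u+30]=m[v-75:v+75,u-30:u+30]
n,l,s,ce=cv2.connectedComponentsWithStats(z); i=1+np.argmax(s[1:,4]); x0,y0,w,h,_=s[i]; print(s[i],ce[i])
a,b=onz(c,(ce[i][0],y0),69),onz(c,(ce[i][0],y0+h),69); print("now handle",((a+b)/2).round(1),np.linalg.norm(a-b).round(1))
go((500.5,-368.5,45),1.693)
E
```

```text
w4 handle [ 500.7 -365.8   69. ] 107.4 0.117
w4 lid [ 500.7 -366.7   19. ] [np.float64(249.7), np.float64(246.6), np.float64(248.3), np.float64(250.0)]
expect handle px [307.3 204. ]
[302 154  14  86 780] [308.68717949 184.80897436]
now handle [ 500.3 -357.7   69. ] 93.7
tcp [ 506.5 -356.6  332.7] yaw 1.689 shift tool mm [-11.1  -7.3 287.7] turn -0.004 q6 -0.81 F [1.  0.8 0.1] w 60.3 t 26.12
```

>>> move_arm(commands=[[[-0.011,-0.007,0.05],-0.004,0.05],[[0,0,0.055],0,0.05],[[0,0,0.055],0,0.05],[[0,0,0.055],0,0.05],[[0,0,0.045],0,0.05],[[0,0,0.02],0,0.05],[[0,0,0],0,0.05],[[0,0,0],0,0.05]])

```text
time: 27.12
position: [503.5, -366.8, 53.5]
tcp_rot: [0.002, 0.661, 0.75, 0.0]
force: [0.3, -0.8, 0.9]
width: 50.0
grip_force: 0.0
```

```bash
python3 - <<'E'
from h import *
go((500.5,-368.5,43),1.693)
E
```

```text
tcp [ 503.5 -366.8   53.5] yaw 1.697 shift tool mm [-1.3 -3.2 10.5] turn 0.004 q6 -0.83 F [ 0.3 -0.8  0.9] w 50.0 t 27.12
```

>>> move_arm(commands=[[[-0.001,-0.003,0.01],0.003,0.05],[[0,0,0],0,0.05],[[0,0,0],0,0],[[0,0,0],0,0],[[0,0,0],0,0],[[0,0,0],0,0]])

```text
time: 27.88
position: [499.8, -367.8, 41.8]
tcp_rot: [0.0, 0.662, 0.749, 0.0]
force: [0.2, 0.4, 5.5]
width: 15.2
grip_force: 59.9
```

```bash
python3 - <<'E'
from h import *
go((628,-16.6,165),1.693)
E
```

```text
tcp [ 499.8 -367.8   41.8] yaw 1.694 shift tool mm [ 332.8  170.3 -123.2] turn 0.001 q6 -0.83 F [0.2 0.4 5.5] w 15.2 t 27.88
```

>>> move_arm(commands=[[[0,0,-0.02],0,0],[[0,0,-0.055],0,0],[[0,0,-0.06],0,0],[[0,0,-0.06],0,0],[[0,0,-0.05],0,0],[[0.045,0.023,0],0,0],[[0.048,0.025,0],0,0],[[0.05,0.025,0],0,0],[[0.05,0.025,0],0,0],[[0.05,0.025,0],0,0]])

```text
time: 29.12
position: [591.6, -109.5, 287.1]
tcp_rot: [-0.0, 0.662, 0.749, -0.0]
force: [1.0, -0.8, -3.7]
width: 15.2
grip_force: 59.4
```

>>> move_arm(commands=[[[0.05,0.025,0],0,0],[[0.04,0.022,0],0,0],[[0,0,0],0,0],[[0,0,0.04],0,0],[[0,0,0.04],0,0],[[0,0,0],0,0],[[0,0,0],0,0]])

```text
time: 30.0
position: [627.9, -16.8, 208.4]
tcp_rot: [0.001, 0.662, 0.749, 0.001]
force: [-0.7, 0.1, -3.1]
width: 15.4
grip_force: 59.5
```

```bash
python3 - <<'E'
from h import *
go((628,-16.6,165),1.693)
c=cam("wrist","w10"); q,_,_=tool()
g=cv2.cvtColor(c["frame"],cv2.COLOR_RGB2GRAY)
zt=q[2]-165+141
for p in [(-123,123),(123,123)]:
    w=np.array([627,-12])+np.array([[np.cos(.127),-np.sin(.127)],[np.sin(.127),np.cos(.127)]])@p; print("expected corner",proj(c,(*w,zt)).round(1), "seated", proj(c,(*w,141)).round(1))
E
```

```text
tcp [627.9 -16.8 208.4] yaw 1.693 shift tool mm [ 0.2  0.1 43.4] turn 0.0 q6 -0.22 F [-0.7  0.1 -3.1] w 15.4 t 30.0
expected corner [-12.3 -28.5] seated [61.3  8.8]
expected corner [633.6 -31.2] seated [560.7   6.7]
```

View pics/w10.png

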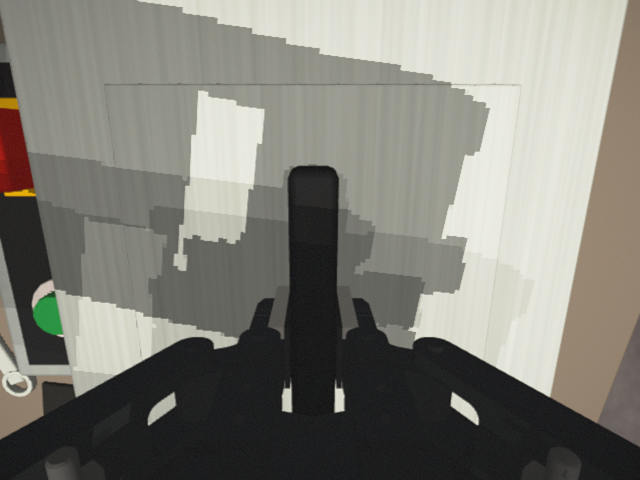

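The lid is held level and square over the tub: left edge from (5,40) to (75,390), right edge from (628,0) to (551,398), handle end at (313,168).

```bash
python3 - <<'E'
from h import *
c=cam("wrist"); q,_,_=tool(); zt=q[2]-165+141; R=np.array([[np.cos(.127),-np.sin(.127)],[np.sin(.127),np.cos(.127)]])
W=lambda p:(R.T@(p[:2]-np.array([627,-12]))).round(1)
for r in(60,200,380):
    print(r,W(onz(c,(5+(r-40)/350*70,r),zt)),W(onz(c,(628-77*r/398,r),zt)))
print("handle end",W(onz(c,(313.5,166),zt+50)))
E
```

```text
60 [-121.7   92.2] [123.8  91.3]
200 [-121.8   35.3] [123.9  34.2]
380 [-122.   -57.1] [124.  -58.5]
handle end [ 0.8 53.4]
```

Aligned within about 1 mm. Lowering onto the seat.

>>> move_arm(commands=[[[0,0,0.015],0,0],[[0,0,0.012],0,0],[[0,0,0.006],0,0],[[0,0,0.005],0,0],[[0,0,0.004],0,0],[[0,0,0],0,0],[[0,0,0],0,0]])

```text
time: 30.98
position: [627.5, -16.3, 164.5]
tcp_rot: [0.0, 0.662, 0.749, 0.0]
force: [0.4, 0.9, -3.7]
width: 14.7
grip_force: 59.5
```

>>> move_arm(commands=[[[0,0,0.002],0,0],[[0,0,0],0,0],[[0,0,0],0,0.05],[[0,0,0],0,0.05],[[0,0,0],0,0.05],[[0,0,-0.05],0,0.05],[[0,0,-0.06],0,0.05],[[0,0,-0.06],0,0.05],[[0,0,0],0,0.05],[[0,0,0],0,0.05]])

```text
time: 32.22
position: [627.1, -16.2, 331.5]
tcp_rot: [-0.0, 0.662, 0.749, -0.0]
force: [-0.2, -0.3, 0.2]
width: 50.3
grip_force: 0.0
```

```bash
python3 - <<'E'
from h import *
q,_,_=tool(); print(q)
c=cam("wrist","w11");t=cam("top");s=cam("scene")
R=np.array([[np.cos(.127),-np.sin(.127)],[np.sin(.127),np.cos(.127)]])
for (n,k) in(("wrist",c),("scene",s)):
  for p in [(-123,123),(123,123),(123,-123),(-123,-123)]:
    w=np.array([627,-12])+R@p; print(n,proj(k,(*w,141)).round(1),end=" ")
print()
a=cv2.resize(s["frame"][200:370,235:405],(600,600),interpolation=cv2.INTER_CUBIC)
# overlay expected outline
P=[(proj(s,(*(np.array([627,-12])+R@np.array(p)),141))-[235,200])*600/170 for p in [(-123,123),(123,123),(123,-123),(-123,-123)]]
cv2.polylines(a,[np.int32(P)],True,(255,0,255),1); cv2.imwrite("pics/crop11.png",a[:,:,::-1])
red=lambda k,r:blobs(k,(-8,150,90),(8,255,255),15,r); print(red(s,(200,190,420,310)),red(t,(230,140,410,230)))
for sg in(1,-1):
    w=np.array([627,-12])+R@np.array([0,sg*196]); go((*w,128),1.698)
E
```

```text
[627.08566583 -16.23204709 331.4779453 ]
wrist [161.1  59.6] wrist [465.7  58.2] wrist [439.4 332.3] wrist [189.  332.9] scene [351.8 225.7] scene [386.  317.6] scene [263.6 344.2] scene [244.9 245.8] 
[([323.9, 223.3], [319, 214, 10, 18, 99]), ([396.7, 261.1], [385, 253, 24, 17, 257]), ([222.0, 294.9], [210, 288, 25, 15, 313])] [([406.5, 168.8], [403, 161, 7, 19, 73]), ([389.3, 184.3], [381, 178, 17, 14, 169]), ([257.7, 210.5], [250, 205, 17, 12, 171])]
tcp [626.9 -16.2 330.7] yaw 1.694 shift tool mm [ 2.002e+02 -2.000e-01  2.027e+02] turn -0.004 q6 -0.22 F [-0.5  0.3  0.7] w 50.5 t 32.38
tcp [626.9 -16.2 330.7] yaw 1.694 shift tool mm [-191.8    1.4  202.7] turn -0.004 q6 -0.22 F [-0.5  0.3  0.7] w 50.5 t 32.38
```

View pics/crop11.png

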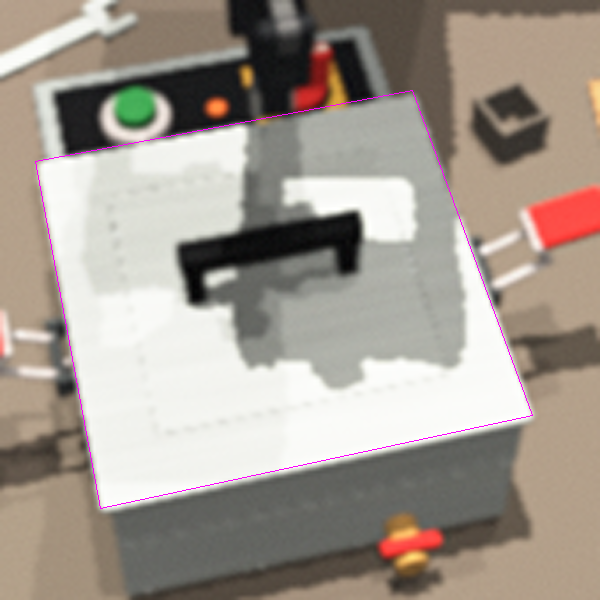

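The outline expected for a seated lid matches it exactly, so it is seated; both tabs are out. I'll grip the left tab across its width and swing it over along the arc.

>>> move_arm(commands=[[[0.05,0,0],0,0.06],[[0.05,0,0],0,0.06],[[0.05,0,0],0,0.06],[[0.05,0,0.02],0,0.06],[[0,0,0.05],0,0.06],[[0,0,0.05],0,0.06],[[0,0,0.05],0,0.06],[[0,0,0.03],0,0.06],[[0,0,0],0,0.06]])

```text
time: 33.5
position: [601.2, 181.9, 129.5]
tcp_rot: [-0.002, 0.662, 0.749, -0.002]
force: [-0.6, -0.1, 0.3]
width: 59.7
grip_force: 0.0
```

```bash
python3 - <<'E'
from h import *
go((602.2,182.4,127),1.698)
E
```

```text
tcp [601.2 181.9 129.5] yaw 1.694 shift tool mm [0.4 1.  2.5] turn -0.004 q6 0.1 F [-0.6 -0.1  0.3] w 59.7 t 33.5
```

>>> move_arm(commands=[[[0,0.001,0.003],0,0.06],[[0,0,0],0,0],[[0,0,0],0,0],[[0,0,0],0,0],[[-0.007,0,-0.009],0,0],[[-0.008,0,-0.008],0,0],[[-0.009,0,-0.006],0,0],[[-0.01,0,-0.005],0,0],[[-0.011,0,-0.003],0,0],[[-0.011,0,-0.002],0,0]])

```text
time: 34.75
position: [608.6, 127.4, 161.7]
tcp_rot: [-0.002, 0.662, 0.749, -0.001]
force: [-7.4, 3.5, -8.2]
width: 28.7
grip_force: 59.7
```

>>> move_arm(commands=[[[-0.011,0,0],0,0],[[0,0,0],0,0],[[0,0,0],0,0.06],[[0,0,0],0,0.06],[[0,0,0],0,0.06],[[0,0,-0.05],0,0.06],[[0,0,-0.05],0,0.06],[[0,0,-0.05],0,0.06],[[0,0,0],0,0.06]])

```text
time: 35.88
position: [613.4, 116.0, 316.9]
tcp_rot: [0.003, 0.662, 0.749, 0.003]
force: [0.7, -0.5, -0.6]
width: 60.0
grip_force: 0.0
```

```bash
python3 - <<'E'
from h import *
t=cam("top");s=cam("scene")
red=lambda k,r:blobs(k,(-8,150,90),(8,255,255),15,r); print(red(s,(200,190,420,310)),red(t,(230,140,410,230)))
R=np.array([[np.cos(.127),-np.sin(.127)],[np.sin(.127),np.cos(.127)]])
w=np.array([627,-12])+R@np.array([0,-196]); print(w);go((*w,126),1.698)
E
```

```text
[([318.4, 221.9], [309, 214, 20, 18, 280]), ([368.7, 260.0], [363, 249, 13, 23, 182]), ([222.1, 294.9], [210, 288, 25, 15, 313])] [([406.6, 168.8], [403, 161, 7, 19, 68]), ([389.2, 184.2], [381, 178, 17, 13, 162])]
[ 651.8251401  -206.42148137]
tcp [612.  115.8 312.2] yaw 1.694 shift tool mm [-324.7   -0.   186.2] turn -0.004 q6 -0.01 F [-0.3 -0.4  0.3] w 60.2 t 35.98
```

The left clip is on: its tab is at scene (369,260), exactly where it started. Now the right one.

>>> move_arm(commands=[[[-0.055,0,0],0,0.06],[[-0.06,0,0],0,0.06],[[-0.06,0,0],0,0.06],[[-0.06,0,0],0,0.06],[[-0.06,0,0],0,0.06],[[-0.03,0,0.03],0,0.06],[[0,0,0.05],0,0.06],[[0,0,0.05],0,0.06],[[0,0,0.05],0,0.06],[[0,0,0],0,0.06]])

```text
time: 37.22
position: [649.3, -205.7, 127.3]
tcp_rot: [-0.004, 0.662, 0.749, -0.002]
force: [-0.2, 0.4, 0.4]
width: 60.1
grip_force: 0.0
```

```bash
python3 - <<'E'
from h import *
go((651.8,-206.4,126),1.698)
E
```

```text
tcp [ 649.3 -205.7  127.3] yaw 1.694 shift tool mm [-1.   2.4  1.3] turn -0.004 q6 -0.5 F [-0.2  0.4  0.4] w 60.1 t 37.23
```

>>> move_arm(commands=[[[-0.001,0.001,0],0,0.06],[[0,0,0],0,0],[[0,0,0],0,0],[[0,0,0],0,0],[[0.007,0,-0.009],0,0],[[0.008,0,-0.008],0,0],[[0.009,0,-0.006],0,0],[[0.01,0,-0.005],0,0],[[0.011,0,-0.003],0,0],[[0.011,0,-0.002],0,0]])

```text
time: 38.48
position: [643.2, -153.1, 165.0]
tcp_rot: [-0.002, 0.662, 0.749, -0.003]
force: [-14.7, -5.9, -7.5]
width: 28.3
grip_force: 59.7
```

>>> move_arm(commands=[[[0.011,0,0],0,0],[[0,0,0],0,0],[[0,0,0],0,0.06],[[0,0,0],0,0.06],[[0,0,0],0,0.06],[[0,0,-0.05],0,0.06],[[0,0,-0.05],0,0.06],[[0,0,-0.05],0,0.06],[[0,0,0],0,0.06]])

```text
time: 39.6
position: [646.2, -141.3, 320.2]
tcp_rot: [0.004, 0.662, 0.749, 0.002]
force: [0.3, -0.4, -0.4]
width: 59.9
grip_force: 0.0
```

```bash
python3 - <<'E'
from h import *
t=cam("top");s=cam("scene")
red=lambda k,r:blobs(k,(-8,150,90),(8,255,255),15,r); print(red(s,(200,190,420,310)),red(t,(230,140,410,230)))
g=cv2.cvtColor(s["frame"],cv2.COLOR_RGB2HSV); m=cv2.inRange(g,(0,0,150),(180,60,255)); z=np.zeros_like(m); z[215:355,235:400]=m[215:355,235:400]
k=max(cv2.findContours(z,cv2.RETR_EXTERNAL,cv2.CHAIN_APPROX_NONE)[0],key=cv2.contourArea); print("lid contour approx",cv2.approxPolyDP(k,5,True)[:,0].tolist())
go((448,20.5,250),1.698)
E
```

```text
[([318.5, 221.7], [309, 214, 20, 18, 284]), ([369.0, 259.7], [364, 249, 12, 23, 173]), ([253.1, 282.7], [248, 272, 12, 21, 125])] [([278.6, 202.8], [276, 198, 7, 10, 45])]
lid contour approx [[277, 242], [265, 262], [258, 313], [264, 344], [383, 319], [381, 336], [390, 352], [379, 354], [399, 354], [399, 215], [384, 223], [391, 243], [377, 251], [363, 226], [379, 223], [346, 219], [347, 226], [341, 215], [339, 229]]
tcp [ 644.8 -141.   315.3] yaw 1.694 shift tool mm [ 184.4 -175.5   65.3] turn -0.004 q6 -0.41 F [ 0.1 -0.  -0.6] w 60.2 t 39.7
```

Both clips are on: tabs at scene (369,260) and (253,283), both back at their starting pixels. The lid corner at (264,344) matches seated. Next is the isolator.

>>> move_arm(commands=[[[0.037,-0.035,0],0,0.04],[[0.037,-0.035,0],0,0.04],[[0.037,-0.035,0],0,0.04],[[0.037,-0.035,0],0,0.04],[[0.037,-0.035,0],0,0.04],[[0,0,0.05],0,0.04],[[0,0,0.05],0,0.04],[[0,0,0.03],0,0.04],[[0,0,0],0,0.04],[[0,0,0],0,0.04]])

```text
time: 40.95
position: [448.7, 21.1, 186.0]
tcp_rot: [0.0, 0.662, 0.749, 0.0]
force: [-0.1, 0.5, -0.2]
width: 40.0
grip_force: 0.0
```

```bash
python3 - <<'E'
from h import *
t=cam("top")
go((447.5,20.5,118),1.698)
E
```

```text
tcp [449.   21.1 186.3] yaw 1.694 shift tool mm [-0.4 -1.5 68.3] turn -0.004 q6 -0.18 F [0.4 0.2 0.5] w 40.3 t 41.0
```

>>> move_arm(commands=[[[0,-0.001,0.04],0,0.04],[[0,0,0.022],0,0.04],[[0,0,0.006],0,0.04],[[0,0,0],0,0.04],[[0,0,0],0,0],[[0,0,0],0,0],[[0,0,0],0,0]])

```text
time: 41.88
position: [446.5, 20.8, 118.3]
tcp_rot: [-0.001, 0.662, 0.749, -0.001]
force: [-11.1, -3.4, 15.2]
width: 11.6
grip_force: 59.6
```

>>> move_arm(commands=[[[0,0,0],0.175,0],[[0,0,0],0.175,0],[[0,0,0],0.175,0],[[0,0,0],0.175,0],[[0,0,0],0.175,0],[[0,0,0],0.175,0],[[0,0,0],0.175,0],[[0,0,0],0.175,0],[[0,0,0],0.172,0],[[0,0,0],0,0]])

```text
time: 43.12
position: [445.6, 21.3, 118.3]
tcp_rot: [-0.0, 0.998, 0.06, -0.002]
force: [-15.9, 2.0, 20.5]
width: 11.9
grip_force: 60.3
```

>>> move_arm(commands=[[[0,0,0],0,0],[[0,0,0],0,0.04],[[0,0,0],0,0.04],[[0,0,0],0,0.04],[[0,0,-0.05],0,0.04],[[0,0,-0.05],0,0.04],[[0,0,0],0,0.04]])

```text
time: 44.0
position: [449.1, 20.9, 220.5]
tcp_rot: [0.0, 0.998, 0.061, 0.003]
force: [0.1, -0.2, -1.3]
width: 39.8
grip_force: 0.0
```

```bash
python3 - <<'E'
from h import *
c=cam("wrist"); g=cv2.cvtColor(c["frame"],cv2.COLOR_RGB2HSV)
m=cv2.inRange(g,(0,150,60),(8,255,255))|cv2.inRange(g,(172,150,60),(180,255,255))
e=proj(c,(447.5,20.5,138)); print("iso px",e.round())
for k in cv2.findContours(m,cv2.RETR_EXTERNAL,cv2.CHAIN_APPROX_NONE)[0]:
    if cv2.contourArea(k)>300: print(cv2.minAreaRect(k))
y=cv2.inRange(g,(20,120,120),(35,255,255)); print("yellow",cv2.boundingRect(y))
B=np.array([627,-12])+np.array([[np.cos(.127),-np.sin(.127)],[np.sin(.127),np.cos(.127)]])@np.array([-174,-55]); print("btn px",proj(c,(*B,115)).round()); print(blobs(c,(50,100,50),(90,255,255),100))
s=cam("scene"); print(blobs(s,(-8,150,90),(8,255,255),15,(200,190,420,310)),blobs(s,(50,100,60),(90,255,255),10,(235,190,400,310)))
go((*B,220),0.127)
E
```

```text
iso px [311. 253.]
((307.5400390625, 247.92877197265625), (59.04924011230469, 73.3212890625), 29.357751846313477)
yellow (268, 197, 87, 83)
btn px [472. 242.]
[([469.7, 243.8], [447, 223, 46, 43, 1495])]
[([318.3, 222.1], [311, 209, 17, 23, 216]), ([368.9, 259.5], [364, 249, 12, 23, 177]), ([252.4, 282.1], [247, 272, 12, 21, 119])] [([272.6, 229.4], [268, 224, 10, 12, 104])]
tcp [447.3  20.9 217.1] yaw 0.122 shift tool mm [  0.6 110.4  -2.9] turn -0.005 q6 1.39 F [-0.9  0.2 -1.6] w 39.7 t 44.1
```

The isolator bar now lies along washer x: its scene box went from 20x18 to 17x23, after a turn of 1.57. Now the start button.

>>> move_arm(commands=[[[0,0.055,0],0,0],[[0,0.055,0],0,0],[[0,0,0.04],0,0],[[0,0,0.045],0,0],[[0,0,0.009],0,0],[[0,0,0],0,0],[[0,0,0],0,0]])

```text
time: 44.98
position: [461.5, -88.3, 124.5]
tcp_rot: [0.0, 0.998, 0.061, 0.001]
force: [0.3, 0.0, -0.3]
width: 0.1
grip_force: 0.0
```

>>> move_arm(commands=[[[0,0,0.003],0,0],[[0,0,0.003],0,0],[[0,0,0.002],0,0],[[0,0,0],0,0]])

```text
time: 45.48
position: [461.1, -88.3, 115.5]
tcp_rot: [0.0, 0.998, 0.061, 0.0]
force: [0.0, 0.7, 2.6]
width: 0.1
grip_force: 1.6
```

>>> move_arm(commands=[[[0,0,0.003],0,0],[[0,0,0.002],0,0],[[0,0,0.001],0,0],[[0,0,0],0,0]])

```text
time: 45.98
position: [461.2, -88.3, 110.7]
tcp_rot: [0.0, 0.998, 0.061, 0.001]
force: [-5.4, 1.4, 26.2]
width: 0.1
grip_force: 13.0
```

>>> move_arm(commands=[[[0,0,0.001],0,0],[[0,0,0.001],0,0],[[0,0,0],0,0]])

```text
time: 46.35
position: [461.4, -88.4, 110.3]
tcp_rot: [0.0, 0.998, 0.061, 0.001]
force: [-15.2, 3.9, 51.6]
width: 0.1
grip_force: 25.7
```

The force rose well past the 6 N spring at a stalled height of 110 mm, so the button is fully down. Letting go.

>>> move_arm(commands=[[[0,0,-0.02],0,0],[[0,0,-0.05],0,0],[[0,0,-0.06],0,0],[[0,0,-0.06],0,0],[[0,0,0],0,0],[[0,0,0],0,0]])

```text
time: 47.1
position: [460.3, -88.1, 296.3]
tcp_rot: [-0.0, 0.998, 0.061, -0.001]
force: [0.1, -0.1, -1.1]
width: -0.2
grip_force: 0.0
```

```bash
python3 - <<'E'
from h import *
t=cam("top");s=cam("scene");w=cam("wrist")
print(blobs(s,(-8,150,90),(8,255,255),15,(200,190,420,310)),blobs(s,(50,100,60),(90,255,255),10,(235,190,400,310)))
print(blobs(t,(-8,150,90),(8,255,255),15,(240,140,400,300)),blobs(t,(50,100,60),(90,255,255),10,(250,140,400,300)))
go((461,-88,300))
E
```

```text
[([318.2, 221.7], [310, 208, 18, 24, 233]), ([369.0, 259.7], [364, 249, 12, 23, 173]), ([252.3, 282.1], [247, 272, 12, 21, 121])] [([273.0, 230.5], [268, 226, 11, 10, 95])]
[([368.4, 185.3], [365, 180, 7, 11, 52]), ([278.8, 203.1], [276, 198, 7, 10, 44]), ([317.3, 264.7], [310, 258, 15, 14, 153])] []
tcp [460.2 -88.1 295.8] yaw 0.122 shift tool mm [ 0.8  0.  -4.2] turn 0 q6 1.16 F [ 0.1 -0.4 -0.1] w -0.1 t 47.25
```

The button's blob sits about 1 px lower than at first. I'll move the arm aside, since this may be its shadow, and compare again.

>>> move_arm(commands=[[[-0.02,0.05,-0.03],0,0],[[-0.02,0.055,0],0,0],[[0,0.06,0],0,0],[[0,0.06,0],0,0],[[0,0,0],0,0],[[0,0,0],0,0]])

```text
time: 48.0
position: [448.2, -315.9, 326.2]
tcp_rot: [-0.001, 0.998, 0.061, -0.001]
force: [0.1, 0.2, 0.1]
width: 0.0
grip_force: 0.0
```

```bash
python3 - <<'E'
from h import *
t=cam("top");s=cam("scene"); o=cv2.imread("pics/scene0.png")[:,:,::-1]
for f in(o,s["frame"]):
    c=dict(frame=np.ascontiguousarray(f))
    print(blobs(c,(50,100,60),(90,255,255),10,(235,190,400,310)),blobs(c,(45,60,25),(95,255,255),10,(235,190,400,310)))
    print(f[218:242:1,273].tolist())
print(blobs(t,(50,100,60),(90,255,255),10,(250,140,400,300)))
E
```

```text
[([272.6, 229.3], [268, 224, 10, 12, 103])] [([272.8, 229.3], [268, 223, 11, 13, 119])]
[[174, 167, 155], [200, 200, 194], [194, 197, 190], [140, 141, 137], [64, 63, 64], [32, 42, 34], [47, 112, 58], [73, 185, 93], [81, 205, 104], [85, 209, 108], [86, 208, 109], [86, 209, 109], [86, 210, 109], [87, 211, 111], [91, 214, 113], [81, 198, 103], [54, 145, 69], [51, 94, 54], [142, 145, 129], [237, 229, 218], [251, 246, 243], [244, 238, 235], [223, 219, 210], [235, 235, 231]]
[([272.6, 229.3], [268, 224, 10, 12, 103])] [([272.8, 229.2], [268, 223, 11, 13, 120])]
[[142, 142, 135], [196, 197, 189], [196, 198, 190], [139, 141, 137], [66, 65, 64], [30, 41, 32], [45, 110, 56], [75, 185, 93], [83, 207, 106], [85, 209, 108], [85, 207, 109], [86, 208, 108], [88, 210, 109], [87, 211, 111], [89, 213, 112], [83, 199, 103], [53, 144, 69], [50, 94, 53], [141, 146, 129], [238, 229, 219], [252, 247, 245], [244, 238, 235], [201, 193, 183], [207, 207, 198]]
[([355.7, 256.0], [352, 252, 8, 9, 56])]
```

The button is back up, with pixels identical to the start. Lid, clips and isolator are all as required, so I'm handing in.

```bash
python3 -c "
from cell import ctrl
print(ctrl.finish_job())"
```

```text
the job is handed in; nothing more can be done
None
```

I did every step in order and handed the job in at about 48 s: tube_b and the small clevis were the only parts on the card and are now in the basket, the lid is seated and clipped, the isolator is on, and the start button was pressed and is back up; the hand-in returned no verdict.

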